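Release the glued stamp from its toggle clamp

ROBOT

A 6-joint arm with a two-finger parallel gripper is mounted at the origin on a cart in front of the work surface, level with it; the furniture and walls round the work are solid. World frame = base frame: x ahead of the robot, y to its left, z up, the work surface at z = 0. Lengths are in m, angles in rad, forces in N, time in s.
With the tool pointing down it reaches from about 0.375 to 0.975 m from the base axis. Payload 3.8 kg.
Tool frame: the origin (TCP) lies on the centre line of the jaws, within the pads' length; the fingertips stand 17 mm ahead of it and the grasp point (between the pads) lies 2 mm behind it (bot.tip_extent is the distance from the TCP to the fingertips, in m); z points along the fingers, y is the line along which they close (so a half turn about z gives the same grasp; the last joint's range is limited). The gripper opens to 85 mm and grips with 20 to 120 N. Pads are 22 mm wide; open, the fingers measure 114 mm over their backs; the gripper's body (76 mm by 85 mm) begins 54 mm behind the grasp point. The pads swing forward as they close: fully open they stand 13 mm farther back than shut.
Start: joints at [1.242, 0.264, 1.604, -0, 1.274, -0.037], TCP at [0.194, 0.646, 0.248] pointing down, gripper open.
Joint ranges: [-2.63, 2.63], [-0.94, 2.18], [0.31, 2.57], [-1.31, 4.45], [0, 2.66], [-2.55, 2.55]. Speed limits (rad/s): [2.57, 2.57, 3.14, 3.14, 3.14, 3.14].

INTERFACE

Orientations are given as a rotation vector (axis times angle).
In Python, from workcell import readout, read_camera, finish_job, bot gives the robot as it stands.
- The arm moves only by the tool jog_arm, never from a script. Its argument "deltas" is one flat list of numbers, 7 for each row, row after row: the shift along the tool's x, y, z in m, then the turn, a rotation vector about the tool's x, y, z in degrees, then the gripper command: -1 is shut, 1 is fully open, values between are in proportion. A call has 1 to 8 rows; each row is the pose to reach, as a shift and turn from the pose commanded when the call began, along the tool's axes at that moment; what a row does not reach only later rows make up. A row lasts 1/10 s, in which the tool goes at most 50 mm and 8.59 degrees, less where a joint would pass 70% of its speed; a pose out of reach is approached as far as the arm can. A call with a gripper value outside its range is refused whole. The fingers move at their own pace and stop on an object; "squeeze" is the grip in N (left out, the last holds). Time passes only in rows, so rows that repeat a pose let the fingers close. It gives the time, the measured TCP pose, the force, the opening and the grip force at its end, in the units of the state.
- readout.read_state(): the state, without advancing time (a new reading comes with each control period).
- read_camera(name): name is "side" or "top"; returns a dict with "color" (420x560x3 uint8, blue, green, red), "fx", "fy", "cx", "cy" (pixels), "origin" and "attitude" of the camera in the world. Camera axes: x right, y down, z forward; pixel columns grow to the right and rows downward; lengths in m; the calibration is good to about 2 mm. A picture is of the moment at which its call begins. There is no depth.
- finish_job(): hands the job in; it is judged then, once.
The state is a dict: "time": time; "q": joint angles; "joint_vel": joint speeds; "joint_torque": joint torques, N m; "tool_pos": TCP position; "tcp_rot": TCP orientation; "wrist_force": force on the tool from outside, world axes, zero at the start; "torque": the same for the moment, N m; "width": opening from 0.0 (shut) to 1.0 (fully open); "grip_force": force on a finger pad.
Only numpy, scipy, OpenCV 4.12 (cv2) and the standard library are available. Lean on these libraries where they do the work, as an engineer would, in place of code of your own. Each camera call takes 0.05 s, during which the arm holds its last target. There are 200 camera calls.

TASK

The wooden rubber stamp held under the toggle clamp has finished gluing. Press the clamp's handle down over centre until the clamp springs fully open, then lift the stamp out and set it down gently, upright, on the middle of the closed lid of the ink-pad tin that lies just to the left of the clamp's board. Leave the clamp open, and leave the other stamp and the brass weight where they stand.

Things in the scene. Friction and masses are not known exactly. Their poses are not given: they have to be found in the camera images.
- press: Gluing fixture, fixed: plywood board 200 x 84 x 15 mm with a steel toggle clamp (up to z = 110 mm). Origin: centre of the board's underside; z up; +x runs along the board from the stamp's seat towards the clamp's handle. The stamp stands on the board's top at x = -55 mm, y = 0, in a nest of strips 7 mm high with 2 mm play, the arm's rubber pad on top of it.
- paddle (a point): Centre of the black rubber paddle at the end of the clamp's handle: 66 mm along the handle, 30 mm wide, 14 mm thick. It moves with the handle. Clamped it is at x = 150, y = 0, z = 157 mm of the press and slants up to +x, its upper face 9 mm above this point. Open it is at x = 169, z = 66 mm, drooping 14 degrees, upper face 7 mm above. Press down on it from above.
- clamp_handle (a joint): Angle of the handle about a level pivot at x = 65, y = 0, z = 92 mm of the press. 0 = clamped; it grows as the paddle is pushed down; 0.9 rad = fully open. Over-centre spring: below about 0.25 it springs back, above it springs open by itself and stays; 3 to 9 N on the paddle flip it. The arm then stands upright over x = 25 to 80 mm of the press, up to z = 215 mm.
- stamp_mid (a point): Middle (34 mm up) of the clamped wooden stamp, upright, 68 mm tall, 30 to 60 g: foot block 24 (x) x 44 (y) x 15 mm under a round turned handle. Grip that from above at its thickest, about 16 mm above this point, 26 mm across, fingers closing along the press's y axis (clear of the raised arm). z is up; its axes start parallel to the press's.
- tin_top (a point): Middle of the lid's upper face of the flat black ink-pad tin, 61 (x) x 86 (y) mm and 17 mm high, closed, fixed on the table to the left (+y) of the press; the like tin far to the right by the basket is not meant. The point is 17 mm above the table. z is up.
- spare_stamp: Another stamp of the same make, standing loose on the table, not under the clamp: leave it alone. Origin at the centre of its underside.
- weight: Brass weight with a knob, 30 mm across, 42 mm tall, loose on the table: leave it alone. Origin at the centre of its underside.
Not all that is in view belongs to the job. Leave any purple or red look-alike of the part that bears stamp_mid alone.

How it is judged:
On the way:
1. the clamp is fully open while the stamp still stands in its nest (value of joint clamp_handle above 0.75 rad and distance of stamp_mid from where it was at the start of the episode below 0.02 m), for 0.2 s.
At the end, for the whole second after the job is handed in: The stamp that was clamped stands upright (within 10 degrees) and at rest on the tin's lid, its middle within 20 mm of the lid's middle; the clamp's handle is fully down, 0.75 rad or more (clamp open) (horizontal distance between stamp_mid and tin_top below 0.02 m and height (world z) of stamp_mid between 0.046 and 0.057 m and angle between stamp_mid's own z axis and vertical below 0.17 rad and linear speed of stamp below 0.02 m/s and value of joint clamp_handle above 0.75 rad); the robot touches nothing.
It fails at once if the other stamp moved by more than 20 mm (distance of spare_stamp from where it was at the start of the episode above 0.02 m).
It fails at once if the brass weight moved by more than 20 mm (distance of weight from where it was at the start of the episode above 0.02 m).
It fails at once if the stamp dropped from more than about 25 mm (contact force between the fingers and stamp below 0.01 N and linear speed of stamp above 0.7 m/s).
It also fails if it takes over 48 s, if anything falls off the work surface, if the arm or the gripper's body presses on something with over 40 N, if the wrist force passes 120 N, or if a joint passes its speed limit or range.

## Working session

There is one attempt and no reset: what is moved stays moved. The work goes in short steps, Python scripts to look and compute and a tool call to move; the robot and the scene stay as the last step left them, time stands still between calls to the robot, and variables do not carry over. Pictures are saved under pics/ and viewed, at most 13 in all, crops included, and the job is handed in when it is done.

Besides the shell and the picture viewer there is one more tool, called after "Emit:" by a JSON object that holds its "fn" and its "kwargs", one argument or row to a line. jog_arm: Moves the arm, as the interface text tells. Its arguments: {"type":"object","properties":{"deltas":{"type":"array"},"squeeze":{"type":"number"}},"required":["deltas"]}

```bash
mkdir -p pics; cat > h.py <<'E'
import numpy as np, cv2
from scipy.spatial.transform import Rotation as R
from workcell import readout, read_camera, finish_job, bot
def att(c):
    a=np.array(c["attitude"],float)
    return a if a.shape==(3,3) else R.from_rotvec(a).as_matrix()
def ray(c,u,v,z):
    d=att(c)@np.array([(u-c["cx"])/c["fx"],(v-c["cy"])/c["fy"],1]); o=np.array(c["origin"])
    return o+d*(z-o[2])/d[2]
def proj(c,p):
    q=att(c).T@(np.array(p)-np.array(c["origin"])); return np.array([c["fx"]*q[0]/q[2]+c["cx"],c["fy"]*q[1]/q[2]+c["cy"]])
E
python3 - <<'E'
from h import *
import pickle
s=readout.read_state(); print(s)
cs={n:read_camera(n) for n in("top","side")}
pickle.dump(cs,open("c0.pkl","wb"))
for n,c in cs.items():
    print(n,{k:v for k,v in c.items() if k!="color"}); cv2.imwrite(f"pics/{n}0.png",c["color"])
E
```

```text
{'time': 0.0, 'q': array([ 1.24209128e+00,  2.64734537e-01,  1.60538986e+00,  1.71408381e-05,
        1.27369779e+00, -3.68778079e-02]), 'joint_vel': array([ 0.00042685, -0.00097301, -0.00162926,  0.00083541, -0.00109538,
        0.00106001]), 'joint_torque': array([-5.69441290e-04, -5.15115094e+01, -3.67311251e+01,  2.23704797e-04,
        1.32822039e-02,  4.81743541e-05]), 'tool_pos': array([0.19395547, 0.64580336, 0.24696597]), 'tcp_rot': array([-0.45672254, -3.10778854,  0.00343865]), 'wrist_force': array([-0.49082835,  0.60959146, -0.19541231]), 'torque': array([-0.01547769, -0.04550674,  0.02813514]), 'grip_force': 0.0, 'width': 1.0006540265874786}
top {'fx': 520.0229661171487, 'fy': 520.0229661171487, 'cx': 266.23733102700726, 'cy': 212.12143719018243, 'origin': array([0.60050886, 0.00237558, 1.18538918]), 'attitude': array([-2.17509223,  2.21825335, -0.08131267])}
side {'fx': 407.5728483620671, 'fy': 407.5728483620671, 'cx': 283.0359384027631, 'cy': 213.98459777334958, 'origin': array([ 0.29496279, -0.56908137,  0.67867739]), 'attitude': array([-2.21164884,  0.63863498, -0.29098213])}
```

View pics/top0.png

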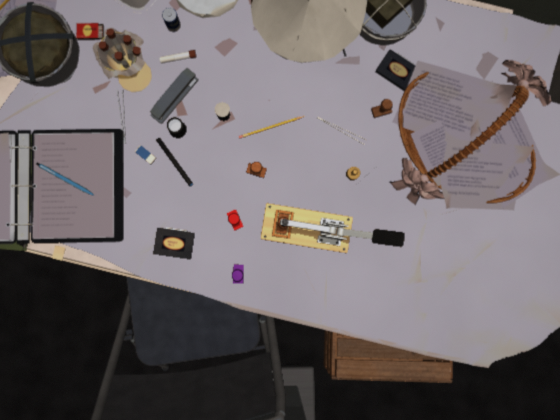

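View pics/side0.png

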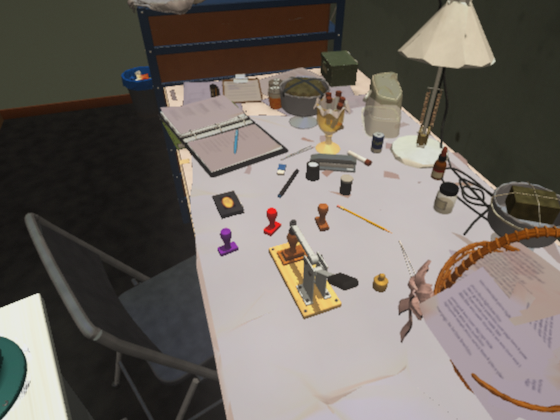

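The top view has +x up and +y to the left.
- **Press:** yellow board around (307,228), handle to the right, black paddle at (388,238).
- **Stamps:** the clamped one is under the arm pad at (283,224). The loose brown ones are at (256,169) and (382,107). The red one at (235,219) and purple one at (238,273) are decoys.
- **Tins:** (174,243) is left of the board. The one at (397,70) is by the basket and isn't meant.
- **Weight:** brass, at (353,173).

```bash
python3 - <<'E'
from h import *
import pickle
cs=pickle.load(open("c0.pkl","rb")); c=cs["top"]; im=c["color"]
hsv=cv2.cvtColor(im,cv2.COLOR_BGR2HSV)
def roi(m,x0,y0,x1,y1):
    o=np.zeros_like(m); o[y0:y1,x0:x1]=m[y0:y1,x0:x1]; return o
def big(m):
    cn,_=cv2.findContours(m,cv2.RETR_EXTERNAL,cv2.CHAIN_APPROX_NONE); return max(cn,key=cv2.contourArea)
y=roi(cv2.inRange(hsv,(18,90,120),(35,255,255)),250,195,365,262)
y=cv2.morphologyEx(y,cv2.MORPH_CLOSE,np.ones((5,5)))
bl=cv2.inRange(hsv,(0,0,0),(180,255,75))
tin=big(roi(bl,148,222,200,265)); pad=big(roi(bl,368,225,410,250))
pts=cv2.findNonZero(y)
def rect(cn,z,name):
    r=cv2.minAreaRect(cn); b=cv2.boxPoints(r); W=np.array([ray(c,u,v,z)[:2] for u,v in b]); 
    e=W[1]-W[0],W[2]-W[1]
    print(name,"px",np.round(r[0],1),"ctr",W.mean(0).round(4),"sides",[round(float(np.linalg.norm(k)),4) for k in e],"angs",[round(float(np.degrees(np.arctan2(k[1],k[0]))),1) for k in e]); return b
b1=rect(pts,.015,"board"); b2=rect(tin,.017,"tin"); b3=rect(pad,.157,"paddle")
for n,(u,v) in dict(spare=(256,169),weight=(353,173),red=(235,219),purple=(238,273)).items(): print(n,ray(c,u,v,.03).round(3))
rv=readout.read_state()["tcp_rot"]; print("tool axes\n",R.from_rotvec(rv).as_matrix().round(3))
v=im.copy()
for b in(b1,b2,b3): cv2.polylines(v,[b.astype(np.int32)],True,(0,255,0),1)
cv2.imwrite("pics/crop1.png",cv2.resize(v[150:290,145:415],None,fx=2.9,fy=2.9,interpolation=cv2.INTER_CUBIC))
E
```

```text
board px [306.1 227.5] ctr [ 0.6354 -0.1028] sides [0.0812, 0.1979] angs [-10.3, -100.3]
tin px [173.3 242.9] ctr [0.6067 0.1958] sides [0.0583, 0.0845] angs [-8.8, -99.6]
paddle px [387.7 237.3] ctr [ 0.6086 -0.2514] sides [0.0279, 0.062] angs [-9.5, -98.7]
spare [0.768 0.008 0.03 ]
weight [ 0.755 -0.21   0.03 ]
red [0.657 0.056 0.03 ]
purple [0.537 0.052 0.03 ]
tool axes
 [[-0.958  0.288 -0.001]
 [ 0.288  0.958 -0.002]
 [ 0.    -0.002 -1.   ]]
```

View pics/crop1.png

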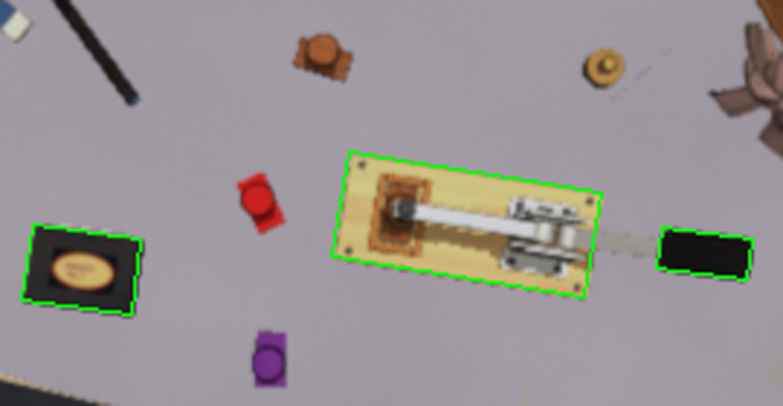

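The board (198 x 81), tin (58 x 84.5) and paddle all fit the given sizes, and the paddle lies 150 mm from the board centre as it should. The stamp meant is the one under the clamp arm, at about (.645,-.049), and its tin is the left one, at (.607,.196). I'll move towards the paddle with the gripper shut.

Emit:
{"fn": "jog_arm", "kwargs": {
  "deltas": [-0.032,-0.036,0,0,0,8,-1,-0.063,-0.072,0,0,0,16,-1,-0.095,-0.108,0,0,0,24,-1,-0.126,-0.144,0,0,0,32,-1,-0.158,-0.18,0,0,0,40,-1,-0.19,-0.217,0,0,0,48,-1,-0.221,-0.253,0,0,0,56,-1,-0.253,-0.289,0,0,0,64,-1]
}}

```text
time: 0.9
tool_pos: [0.3534, 0.2949, 0.2479]
tcp_rot: [2.041, 2.389, -0.001]
wrist_force: [0.2, 0.3, -0.3]
width: 0.004
grip_force: 0.0
```

```bash
cat >> h.py <<'E'
def go(p,yaw=None):
    "shift in tool axes from now to world p, and tool-z turn (deg) so that tool y points at world angle yaw"
    s=readout.read_state(); M=R.from_rotvec(s["tcp_rot"]).as_matrix()
    y=np.degrees(np.arctan2(M[1,1],M[0,1]))
    print("t",round(s["time"],2),"pos",s["tool_pos"].round(4),"toolz",M[:,2].round(3),"shift",(M.T@(np.array(p)-s["tool_pos"])).round(4),
     "turn",None if yaw is None else round(-(yaw-y),2),"F",s["wrist_force"].round(1),"w",round(s["width"],3),"q",s["q"].round(2))
E
python3 -c "
from h import *
go([.607,-.260,.225],-10.2)"
```

```text
t 0.9 pos [0.3534 0.2949 0.2479] toolz [-0. -0. -1.] shift [-0.5877  0.1638  0.023 ] turn 19.19 F [ 0.2  0.3 -0.3] w 0.004 q [ 0.64 -0.15  2.04 -0.    1.25  0.48]
```

Emit:
{"fn": "jog_arm", "kwargs": {
  "deltas": [-0.047,0.013,0,0,0,3,-1,-0.094,0.026,0,0,0,6,-1,-0.141,0.039,0,0,0,9,-1,-0.188,0.052,0,0,0,12,-1,-0.235,0.065,0,0,0,15,-1,-0.282,0.078,0,0,0,18,-1,-0.329,0.091,0,0,0,19,-1,-0.376,0.105,0,0,0,19,-1]
}}

```text
time: 1.7
tool_pos: [0.5177, -0.0593, 0.248]
tcp_rot: [-2.402, -2.024, 0.0]
wrist_force: [0.5, 0.5, -0.1]
width: -0.003
grip_force: 0.0
```

```bash
python3 -c "
from h import *
go([.607,-.260,.225],-10.2)"
```

```text
t 1.7 pos [ 0.5177 -0.0593  0.248 ] toolz [-0.  0. -1.] shift [-0.1827  0.1221  0.0229] turn 0.43 F [ 0.5  0.5 -0.1] w -0.003 q [-0.16 -0.03  1.93  0.    1.24  0.01]
```

Emit:
{"fn": "jog_arm", "kwargs": {
  "deltas": [-0.036,0.024,0,0,0,0.4,-1,-0.073,0.049,0,0,0,0.4,-1,-0.11,0.073,0,0,0,0.4,-1,-0.146,0.098,0,0,0,0.4,-1,-0.183,0.122,0,0,0,0.4,-1,-0.183,0.122,0.023,0,0,0.4,-1,-0.183,0.122,0.023,0,0,0.4,-1]
}}

```text
time: 2.4
tool_pos: [0.6049, -0.2586, 0.2209]
tcp_rot: [-2.405, -2.01, 0.005]
wrist_force: [-0.2, 0.5, -0.8]
width: 0.001
grip_force: 0.0
```

```bash
python3 - <<'E'
from h import *
go([.607,-.260,.105],-10.2)
ims=[]
for n in("top","side"):
    c=read_camera(n); u,v=proj(c,[.607,-.26,.18]).astype(int); ims.append(cv2.resize(c["color"][max(v-100,0):max(v-100,0)+200,max(0,min(u-100,360)):max(0,min(u-100,360))+200],(400,400)))
cv2.imwrite("pics/p2.png",np.hstack(ims))
E
```

```text
t 2.4 pos [ 0.6049 -0.2586  0.2209] toolz [-0.007  0.003 -1.   ] shift [-0.0012  0.0031  0.1159] turn -0.04 F [-0.2  0.5 -0.8] w 0.001 q [-0.44  0.25  1.67  0.    1.23 -0.26]
```

View pics/p2.png

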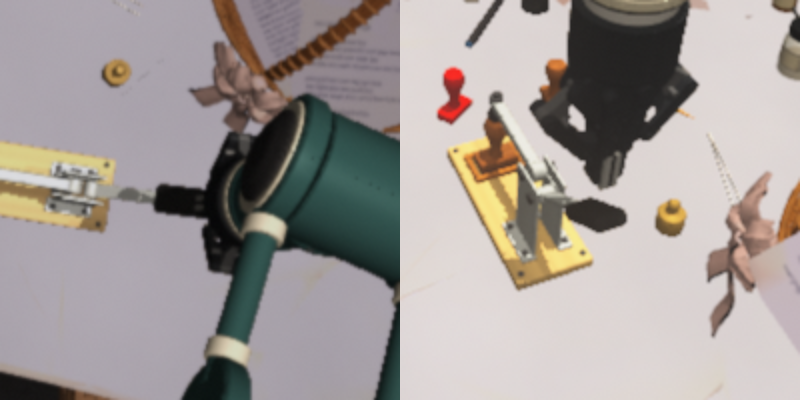

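The side view shows the shut fingertips at (607,185), just above the black paddle at (595,213). In the top view the hand is in line with the handle. I'll press down now.

Emit:
{"fn": "jog_arm", "kwargs": {
  "deltas": [0,0.002,0.015,0,0,0,-1,0,0.002,0.03,0,0,0,-1,0,0.002,0.044,0,0,0,-1,0,0.002,0.058,0,0,0,-1,0,0.002,0.072,0,0,0,-1,0,0.002,0.086,0,0,0,-1,0,0.002,0.1,0,0,0,-1,0,0.002,0.112,0,0,0,-1]
}}

```text
time: 3.3
tool_pos: [0.6081, -0.2581, 0.111]
tcp_rot: [-2.407, -2.016, 0.001]
wrist_force: [0.6, -0.9, -0.1]
width: 0.0
grip_force: 0.0
```

Emit:
{"fn": "jog_arm", "kwargs": {
  "deltas": [0,0,-0.04,0,0,0,-1,0,0,-0.08,0,0,0,-1,0,0,-0.12,0,0,0,-1,0,0,-0.16,0,0,0,-1,0,0,-0.18,0,0,0,-1]
}}

```text
time: 3.8
tool_pos: [0.6105, -0.2593, 0.2976]
tcp_rot: [2.405, 2.013, 0.004]
wrist_force: [0.2, -0.0, 0.1]
width: -0.001
grip_force: 0.0
```

```bash
python3 - <<'E'
from h import *
go([.645,-.0487,.285],-10.2)
c=read_camera("side"); cv2.imwrite("pics/p3.png",c["color"])
print(proj(c,[.645,-.0487,.049]),proj(c,[.645,-.0487,.083]))
E
```

```text
t 3.8 pos [ 0.6105 -0.2593  0.2976] toolz [ 0.005 -0.003 -1.   ] shift [ 0.2134 -0.0031  0.0122] turn 0.08 F [ 0.2 -0.   0.1] w -0.001 q [-0.44  0.21  1.58  0.    1.35 -0.26]
[291.87617163 244.05076129] [292.0959105  232.70203138]
```

View pics/p3.png

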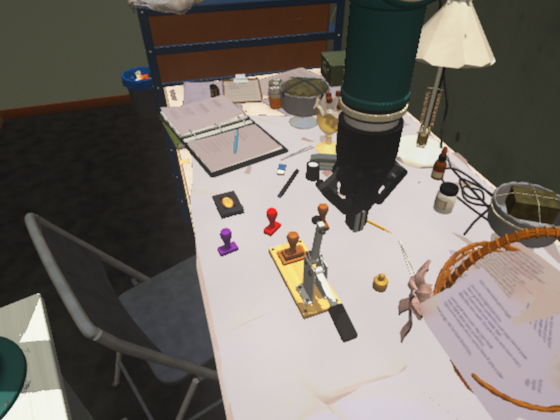

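The clamp is open: the arm stands up at (318,245), the paddle droops at (343,322), and the stamp is still in its nest at (292,243). Before going in I'll check the stamp's position in both views.

```bash
python3 - <<'E'
from h import *
c=read_camera("top"); s=read_camera("side")
ims=[]
for n,k in(("top",c),("side",s)):
    im=k["color"].copy()
    for z in(.083,.065): 
        u,v=proj(k,[.645,-.0487,z]); print(n,z,u.round(1),v.round(1))
    u,v=proj(k,[.645,-.0487,.065]).astype(int)
    x=cv2.resize(im[v-30:v+30,u-30:u+30],(390,390),interpolation=cv2.INTER_CUBIC); cv2.drawMarker(x,(195,195),(0,255,0),0,30); ims.append(x); print(u-30,v-30)
cv2.imwrite("pics/p4.png",np.hstack(ims))
E
```

```text
top 0.083 283.4 222.4
top 0.065 283.0 222.8
253 192
side 0.083 292.1 232.7
side 0.065 292.0 238.8
261 208
```

View pics/p4.png

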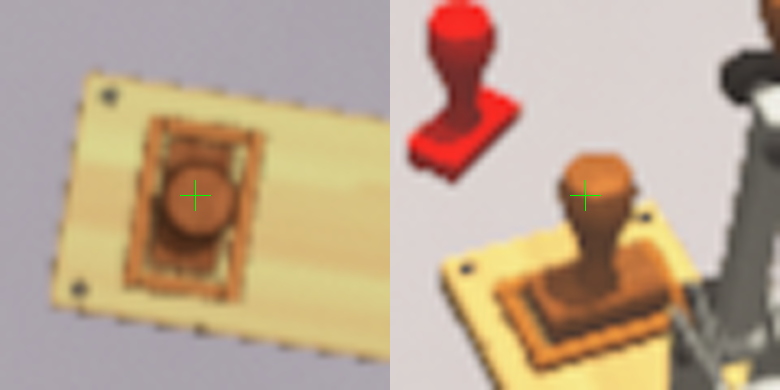

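The top view puts the knob at about 1.5 mm towards -y of my prediction, and the side view agrees (+1 px). I'll use the stamp at (.6455,-.0505).

Emit:
{"fn": "jog_arm", "kwargs": {
  "deltas": [0.042,0,0,0,0,0,-1,0.085,-0.001,0,0,0,0,-1,0.127,-0.002,0,0,0,0,0.4,0.17,-0.002,0,0,0,0,0.4,0.212,-0.002,0,0,0,0,0.4,0.212,-0.002,0,0,0,0,0.4,0.212,-0.002,0,0,0,0,0.4,0.212,-0.002,0,0,0,0,0.4]
}}

```text
time: 4.75
tool_pos: [0.6435, -0.0502, 0.2913]
tcp_rot: [-2.408, -2.015, 0.004]
wrist_force: [0.5, -0.9, 0.6]
width: 0.7
grip_force: 0.0
```

```bash
python3 -c "
from h import *
go([.6455,-.0505,.063],-10.2)"
```

```text
t 4.75 pos [ 0.6435 -0.0502  0.2913] toolz [-0.003 -0.    -1.   ] shift [2.000e-04 2.700e-03 2.283e-01] turn 0.06 F [ 0.5 -0.9  0.6] w 0.7 q [-0.12  0.19  1.62 -0.    1.34  0.06]
```

Emit:
{"fn": "jog_arm", "kwargs": {
  "deltas": [0,0.002,0.045,0,0,0,0.4,0,0.002,0.09,0,0,0,0.4,0,0.002,0.13,0,0,0,0.4,0,0.002,0.165,0,0,0,0.4,0,0.002,0.195,0,0,0,0.4,0,0.002,0.215,0,0,0,0.4,0,0.002,0.226,0,0,0,0.4,0,0.002,0.226,0,0,0,0.4]
}}

```text
time: 5.55
tool_pos: [0.6443, -0.051, 0.0649]
tcp_rot: [-2.408, -2.013, 0.005]
wrist_force: [-0.2, 1.7, 0.4]
width: 0.703
grip_force: 0.0
```

```bash
python3 -c "
from h import *
go([.6455,-.0505,.063],-10.2)
cv2.imwrite('pics/p5.png',cv2.resize(read_camera('side')['color'][160:310,180:380],(800,600)))"
```

```text
t 5.55 pos [ 0.6443 -0.051   0.0649] toolz [-0.004  0.    -1.   ] shift [0.0007 0.0011 0.0019] turn -0.02 F [-0.2  1.7  0.4] w 0.703 q [-0.12  0.38  1.82 -0.    0.95  0.06]
```

View pics/p5.png

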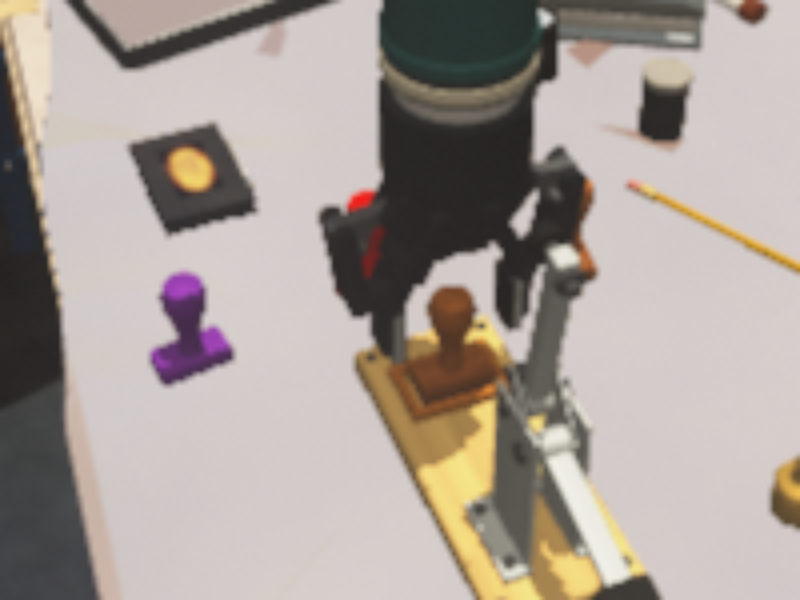

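In the picture the stamp's knob at (452,310) lies between the two fingers at (385,330) and (515,290), with the raised arm clear to the right. I'll close now.

Emit:
{"fn": "jog_arm", "kwargs": {
  "deltas": [0,0.001,0.001,0,0,0,0,0,0.001,0.001,0,0,0,-0.4,0,0.001,0.001,0,0,0,-0.8,0,0.001,0.001,0,0,0,-1,0,0.001,0.001,0,0,0,-1,0,0.001,0.001,0,0,0,-1,0,0.001,0.001,0,0,0,-1],
  "squeeze": 30
}}

```text
time: 6.3
tool_pos: [0.6483, -0.0501, 0.068]
tcp_rot: [2.407, 2.016, 0.003]
wrist_force: [-1.2, 0.5, 6.2]
width: 0.295
grip_force: 29.4
```

Emit:
{"fn": "jog_arm", "kwargs": {
  "deltas": [0,0,-0.005,0,0,0,-1,0,0,-0.015,0,0,0,-1,0,0,-0.035,0,0,0,-1,0,0,-0.06,0,0,0,-1,0,0,-0.09,0,0,0,-1,0,0,-0.11,0,0,0,-1,0,0,-0.11,0,0,0,-1]
}}

```text
time: 7.0
tool_pos: [0.6498, -0.0503, 0.1811]
tcp_rot: [2.404, 2.013, 0.009]
wrist_force: [-0.5, 0.4, 0.7]
width: 0.289
grip_force: 29.5
```

```bash
python3 -c "
from h import *
go([.6067,.1958,.180],-9.5)"
```

```text
t 7.0 pos [ 0.6498 -0.0503  0.1811] toolz [ 0.008 -0.001 -1.   ] shift [ 0.2347 -0.0857  0.0005] turn -0.61 F [-0.5  0.4  0.7] w 0.289 q [-0.12  0.26  1.73 -0.    1.14  0.06]
```

Emit:
{"fn": "jog_arm", "kwargs": {
  "deltas": [0.02,-0.007,0,0,0,0,-1,0.06,-0.022,0,0,0,0,-1,0.1,-0.037,0,0,0,0,-1,0.14,-0.051,0,0,0,0,-1,0.18,-0.066,0,0,0,0,-1,0.215,-0.079,0,0,0,0,-1,0.235,-0.086,0,0,0,0,-1,0.235,-0.086,0,0,0,0,-1]
}}

```text
time: 7.8
tool_pos: [0.6021, 0.1992, 0.1746]
tcp_rot: [-2.404, -2.02, 0.003]
wrist_force: [0.6, 0.2, -0.2]
width: 0.292
grip_force: 29.5
```

```bash
python3 - <<'E'
from h import *
go([.6067,.1958,.100],-9.5)
c=read_camera('side'); p=readout.read_state()["tool_pos"]
t=proj(c,[.6067,.1958,.017]); g=proj(c,p-[0,0,.067]); print(t,g)
u0,v0=150,120
cv2.imwrite('pics/p6.png',cv2.resize(c['color'][v0:v0+120,u0:u0+160],(800,600),interpolation=cv2.INTER_CUBIC)); print("crop px stamp-bottom pred",(g-[u0,v0])*5,"per mm z",(proj(c,p)-proj(c,p-[0,0,.001]))*5)
E
```

```text
t 7.8 pos [0.6021 0.1992 0.1746] toolz [-0.002  0.    -1.   ] shift [-0.0025  0.0053  0.0746] turn -0.4 F [ 0.6  0.2 -0.2] w 0.292 q [0.28 0.24 1.77 0.   1.13 0.45]
[227.24547499 201.34275169] [222.01280551 172.48808562]
crop px stamp-bottom pred [360.06402755 262.4404281 ] per mm z [-0.22244055 -1.85627961]
```

View pics/p6.png

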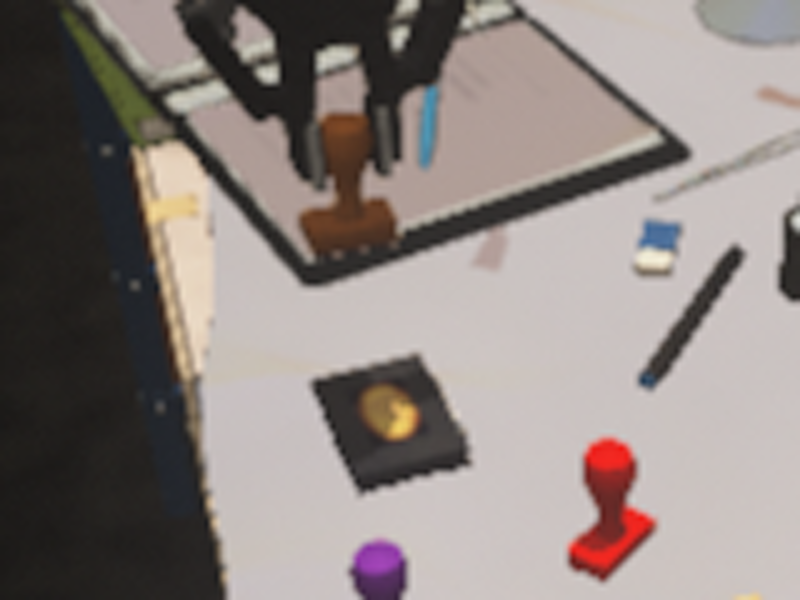

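The stamp is held upright at (348,190), above and behind the tin at (390,420) as seen in the side view. Its foot is about 57 mm below the TCP. I'll lower part way, correct, and check against the lid.

Emit:
{"fn": "jog_arm", "kwargs": {
  "deltas": [-0.001,0.002,0.01,0,0,0,-1,-0.002,0.004,0.025,0,0,0,-1,-0.003,0.005,0.045,0,0,0,-1,-0.003,0.005,0.062,0,0,0,-1,-0.003,0.005,0.074,0,0,0,-1,-0.003,0.005,0.08,0,0,0,-1,-0.003,0.005,0.08,0,0,0,-1,-0.003,0.005,0.08,0,0,0,-1]
}}

```text
time: 8.65
tool_pos: [0.6087, 0.1926, 0.0967]
tcp_rot: [2.409, 2.017, 0.001]
wrist_force: [-0.8, -1.0, -1.2]
width: 0.287
grip_force: 29.5
```

```bash
python3 - <<'E'
from h import *
go([.6067,.1958,.070],-9.5)
c=read_camera('side'); p=readout.read_state()["tool_pos"]
t=proj(c,[.6067,.1958,.017]); u0,v0=180,145
b=proj(c,p-[0,0,.054])
x=cv2.resize(c['color'][v0:v0+72,u0:u0+96],(800,600),interpolation=cv2.INTER_CUBIC); k=800/96
for q,col in((t,(0,255,0)),(b,(255,255,0))): cv2.drawMarker(x,tuple(((q-[u0,v0])*k).astype(int)),col,0,20); print((q-[u0,v0])*k)
for d in np.eye(3)*.005: print((proj(c,[.6067,.1958,.017]+d)-t)*k)
cv2.imwrite('pics/p7.png',x)
E
```

```text
t 8.65 pos [0.6087 0.1926 0.0967] toolz [ 0.001  0.    -1.   ] shift [ 0.0028 -0.0025  0.0267] turn -0.63 F [-0.8 -1.  -1.2] w 0.287 q [0.27 0.33 1.82 0.   0.99 0.44]
[393.71229158 469.52293071]
[397.04158863 405.15482332]
[14.57608428 -5.4468766 ]
[-7.19371894 -8.62785455]
[ -1.46526203 -12.6145402 ]
```

View pics/p7.png

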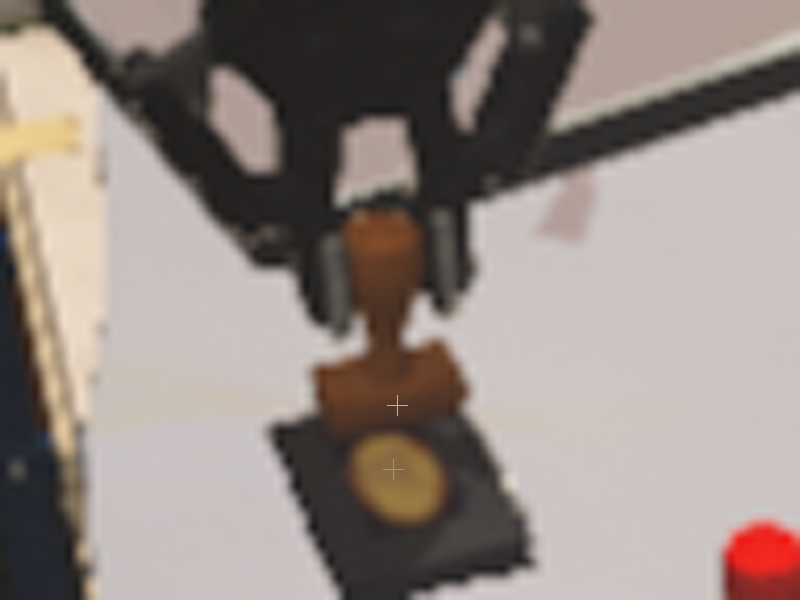

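The foot's underside at about (392,405) is roughly 25 mm above the lid. A plumb drop lands it at (399,468), which is the middle of the gold label at (400,475). I'll lower slowly.

Emit:
{"fn": "jog_arm", "kwargs": {
  "deltas": [0,0,0.008,0,0,0,-1,0,0,0.014,0,0,0,-1,0,0,0.018,0,0,0,-1,0,0,0.021,0,0,0,-1,0,0,0.023,0,0,0,-1,0,0,0.023,0,0,0,-1]
}}

```text
time: 9.3
tool_pos: [0.6079, 0.1925, 0.0728]
tcp_rot: [-2.408, -2.017, 0.001]
wrist_force: [-0.5, -0.3, 0.6]
width: 0.292
grip_force: 29.5
```

Emit:
{"fn": "jog_arm", "kwargs": {
  "deltas": [0,0,0.001,0,0,0,-1,0,0,0.002,0,0,0,-1,0,0,0.002,0,0,0,-1]
}}

```text
time: 9.6
tool_pos: [0.6082, 0.1926, 0.0713]
tcp_rot: [2.409, 2.017, 0.0]
wrist_force: [0.5, 0.2, 0.3]
width: 0.288
grip_force: 29.5
```

Emit:
{"fn": "jog_arm", "kwargs": {
  "deltas": [0,0,0.001,0,0,0,-1,0,0,0.002,0,0,0,-1,0,0,0.002,0,0,0,-1]
}}

```text
time: 9.9
tool_pos: [0.6085, 0.1928, 0.0701]
tcp_rot: [2.409, 2.017, 0.001]
wrist_force: [-1.7, 0.6, 4.4]
width: 0.288
grip_force: 29.9
```

```bash
python3 - <<'E'
from h import *
go([.6067,.1958,.070],-9.5)
c=read_camera('side'); u0,v0=180,145
cv2.imwrite('pics/p8.png',cv2.resize(c['color'][v0:v0+72,u0:u0+96],(800,600),interpolation=cv2.INTER_CUBIC))
E
```

```text
t 9.9 pos [0.6085 0.1928 0.0701] toolz [ 0.001  0.    -1.   ] shift [ 0.0026 -0.0023  0.0001] turn -0.62 F [-1.7  0.6  4.4] w 0.288 q [0.27 0.36 1.84 0.   0.95 0.44]
```

View pics/p8.png

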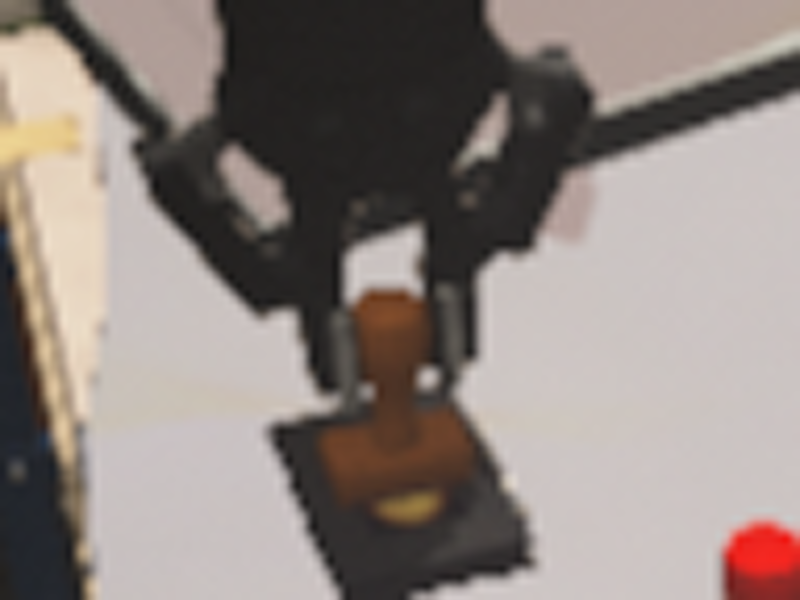

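Contact is felt (+4.4 N). The picture shows the foot sitting on the middle of the lid around (400,460), with the stamp upright. I'll release slowly and rise.

Emit:
{"fn": "jog_arm", "kwargs": {
  "deltas": [0,0,0,0,0,0,-0.35,0,0,0,0,0,0,-0.25,0,0,0,0,0,0,-0.1,0,0,0,0,0,0,0.1,0,0,0,0,0,0,0.3,0,0,0,0,0,0,0.4,0,0,0,0,0,0,0.4]
}}

```text
time: 10.65
tool_pos: [0.6082, 0.1926, 0.0692]
tcp_rot: [-2.409, -2.017, 0.0]
wrist_force: [-0.1, 0.2, -0.5]
width: 0.703
grip_force: 0.0
```

Emit:
{"fn": "jog_arm", "kwargs": {
  "deltas": [0,0,-0.02,0,0,0,0.4,0,0,-0.05,0,0,0,0.4,0,0,-0.09,0,0,0,0.4,0,0,-0.13,0,0,0,0.4,0,0,-0.17,0,0,0,0.4,0,0,-0.2,0,0,0,0.4,0,0,-0.2,0,0,0,0.4,0,0,-0.2,0,0,0,0.4]
}}

```text
time: 11.45
tool_pos: [0.6086, 0.1927, 0.2704]
tcp_rot: [2.408, 2.016, 0.003]
wrist_force: [-0.5, -0.2, -0.7]
width: 0.703
grip_force: 0.0
```

```bash
python3 - <<'E'
from h import *
go([.6067,.1958,.27],-9.5)
c=read_camera('side')
cv2.imwrite('pics/p9.png',cv2.resize(c['color'][150:345,150:410],(800,600),interpolation=cv2.INTER_CUBIC))
E
```

```text
t 11.45 pos [0.6086 0.1927 0.2704] toolz [ 0.002  0.001 -1.   ] shift [ 0.0027 -0.0025  0.0004] turn -0.61 F [-0.5 -0.2 -0.7] w 0.703 q [ 0.27  0.18  1.66 -0.    1.29  0.44]
```

View pics/p9.png

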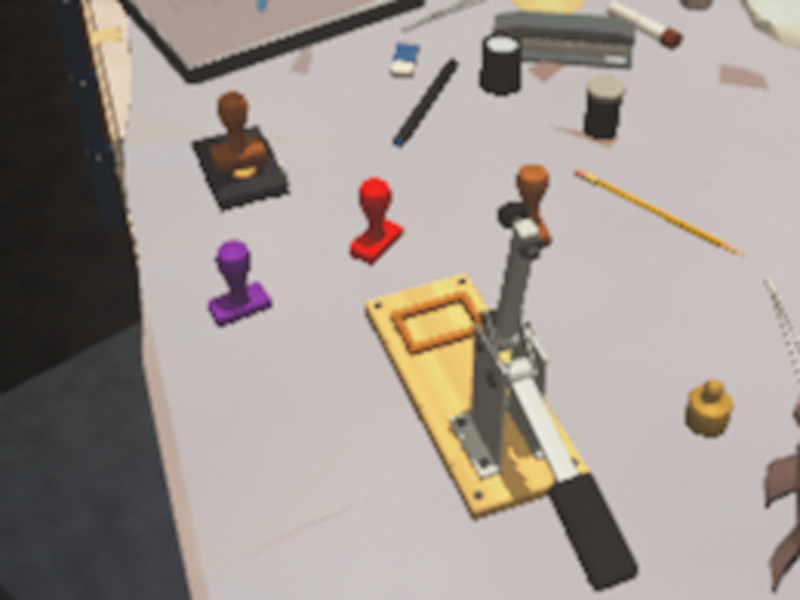

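The stamp stands upright on the lid's middle at (238,150), and the clamp is open with its paddle down at (592,530). The spare stamp at (533,200) and the weight at (709,408) haven't moved, and the hand is clear. I'm handing in the job.

```bash
python3 -c "
from h import *
print(finish_job())"
```

```text
the job is handed in; nothing more can be done
None
```

I opened the clamp, stood the stamp upright on the middle of the left tin's lid and handed the job in at about 11.5 s; the last picture showed the clamp still open and the spare stamp and weight in place, but no verdict came back.

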